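# Move the seasonings to the clean rack in the same order

### The arm

A 6-joint arm with a two-finger parallel gripper is mounted at the origin on a cart in front of the work surface, level with it; the furniture and walls round the work are solid. World frame = base frame: x ahead of the robot, y to its left, z up, the work surface at z = 0. Lengths are in m, angles in rad, forces in N, time in s.
With the tool pointing down it reaches from about 0.325 to 0.775 m from the base axis. Payload 5.5 kg.
Tool frame: the origin (TCP) lies between the finger pads; the fingertips stand 22 mm ahead of it and the grasp point (between the pads) lies 3 mm ahead of it (robot.tip_reach is the distance from the TCP to the fingertips, in m); x points along the fingers, z is the direction in which the jaws open and shut, and the axes are right-handed (so a half turn about x gives the same grasp; the last joint's range is limited). The gripper opens to 88 mm and grips with 3 to 60 N. Pads are 20 mm wide; open, the fingers measure 115 mm over their backs; the gripper's body (75 mm by 178 mm) begins 61 mm behind the grasp point.
Start: joints at [-1.182, 0.091, 1.231, -0, 1.82, -0.057], TCP at [0.259, -0.541, 0.224] pointing down, gripper open.
Joint ranges: [-2.87, 2.87], [-0.86, 2.18], [0.17, 2.46], [-1.51, 4.65], [0.06, 2.69], [-2.65, 2.65]. Speed limits (rad/s): [2.57, 2.57, 3.01, 3.14, 3.14, 3.14].

### API

Orientations are given as a 3x3 rotation matrix whose columns are the frame's x, y, z axes.
In Python, from bench import robot gives the robot as it stands. The module is installed in compiled form; this text tells all that it offers.
- The arm moves only by the tool send_rows, never from a script. Its arguments are lists of equal length, an entry for each row: "grip": the opening in per cent of the stroke, from 0 (shut) to 100 (fully open); "dp": the shift along the tool's x, y, z in mm, a list of three; "turn": the turn about the tool's x in rad. A call has 1 to 10 rows; each row is the pose to reach, as a shift and turn from the pose commanded when the call began, along the tool's axes at that moment; what a row does not reach only later rows make up. A row lasts 1/8 s, in which the tool goes at most 62.5 mm and 10.7 degrees, less where a joint would pass 70% of its speed; a pose out of reach is approached as far as the arm can. A call with a gripper value outside its range is refused whole. The fingers move at their own pace and stop on an object; "squeeze" is the grip in N (left out, the last holds). Time passes only in rows, so rows that repeat a pose let the fingers close. It gives the time, the measured TCP pose, the force and the opening at its end, in the units of the state.
- robot.state(): the state, without advancing time (a new reading comes with each control period).
- robot.camera(name): name is "scene" or "top" or "wrist"; returns a dict with "image" (384x512x3 uint8, red, green, blue), "range_z" (384x512 float32, m along the optical axis (not along the pixel's ray), 0 where there is no reading), "vfov" (degrees; the focal length in pixels is half the picture's height over the tangent of half this angle, whatever the lens; pixels are square), "cx", "cy" (the principal point, pixels), "R" (3x3) and "t" (3): a world point X has camera coordinates R X + t. Camera axes: x right, y down, z forward; pixel columns grow to the right and rows downward; lengths in m; the calibration is good to about 2 mm. The wrist camera is an equidistant fisheye: a pixel r from the principal point sees the ray r / f radians off the axis. A picture is of the moment at which its call begins.
- robot.finish_job(): hands the job in, once; it reports no verdict.
Trained networks look in a picture, given as the dict that the camera call returned (one of the last four; its "shot" number tells which), for a name from the list of things; names that differ only in an ending like _2 or _b are one class to them, and where a whole thing is asked for, a point or a joint stands for the part that bears it (a point fixed in the world has none). Each returns a list of dicts, best first, with "confidence" (0 to 1); they miss things now and then, are a little off and sometimes report something else, mostly with a low value. They report only what shows in the picture. A call takes as long as a camera call. They do not tell look-alikes from the thing itself.
- robot.recognise(target, picture): "centre" ([row, column] in pixels, amid what is visible of it).
- robot.outline_of(target, picture): "region" (384x512 bool, what is visible of it) and "centre" ([row, column] in pixels, amid what is visible of it).
- robot.landmark_of(target, picture): "centre" ([row, column] in pixels: a listed point, or the origin of a listed thing).
The state is a dict: "time_s": time; "joints": joint angles; "dq": joint speeds; "tau": joint torques, N m; "tcp_pos": TCP position; "eef_rot": TCP orientation; "force": force on the tool from outside, world axes, zero at the start; "ft_torque": the same for the moment, N m; "gripper_width": finger opening in m.
Only numpy, scipy, OpenCV 4.12 (cv2) and the standard library are available. Lean on these libraries where they do the work, as an engineer would, in place of code of your own. Each camera call takes 0.05 s, during which the arm holds its last target.

### The job

The aluminium tray rack is due for a wash. Move its four seasonings over to the clean wooden wire rack, one in each bay and in the same order from left to right as they stand now, so that the cook still finds each by habit. Keep them upright and leave them standing flat in their bays, and don't disturb the mug or the timer.

Things in the scene. Friction and masses are not known exactly. Their poses are not given: they have to be found in the camera images.
- shaker_centre (a point): Salt shaker: round clear glass with a domed grey metal top with holes, half full of grey grains; 44 mm across and 90 mm tall, under 0.45 kg. Loose; stands upright in its own insert of the tray rack at the start, its foot 11 mm above the worktop. The point is its centre, half-way up (45 mm above its foot); z is up.
- black_drum_centre (a point): Black seasoning drum with a black lid and a printed label; round, 45 mm across and 88 mm tall, under 0.45 kg. Loose; stands upright in its own insert of the tray rack at the start, its foot 11 mm above the worktop. The point is its centre, half-way up (44 mm above its foot); z is up.
- white_drum_centre (a point): White seasoning drum with a white lid and a printed label; round, 47 mm across and 94 mm tall, under 0.45 kg. Loose; stands upright in its own insert of the tray rack at the start, its foot 11 mm above the worktop. The point is its centre, half-way up (47 mm above its foot); z is up.
- jar_centre (a point): Square glass spice jar with a flat round grey metal cap, filled with pinkish-brown powder; body 46 x 46 mm with sides parallel to its x and y axes, cap 40 mm across, 96 mm tall (body straight up to about 75 mm), under 0.45 kg. Loose; stands upright in its own insert of the tray rack at the start, its foot 11 mm above the worktop. The point is its centre, half-way up (48 mm above its foot); z is up.
- shaker_insert: Dark grey silicone insert in the tray rack, 64 x 64 x 26 mm, with a round opening of 52 mm in which the shaker stands at the start, 18 mm deep. Moulded for it; fixed, and stays in the tray. Origin at the centre of its underside, 3 mm above the worktop; z up, axes parallel to the tray's.
- black_drum_insert: Dark grey silicone insert in the tray rack, 64 x 64 x 26 mm, with a round opening of 53 mm in which the black drum stands at the start, 18 mm deep. Moulded for it; fixed, and stays in the tray. Origin at the centre of its underside, 3 mm above the worktop; z up, axes parallel to the tray's.
- white_drum_insert: Dark grey silicone insert in the tray rack, 64 x 64 x 26 mm, with a round opening of 55 mm in which the white drum stands at the start, 18 mm deep. Moulded for it; fixed, and stays in the tray. Origin at the centre of its underside, 3 mm above the worktop; z up, axes parallel to the tray's.
- jar_insert: Dark grey silicone insert in the tray rack, 64 x 64 x 26 mm, with a square opening of 53 mm in which the jar stands at the start, 18 mm deep. Moulded for it; fixed, and stays in the tray. Origin at the centre of its underside, 3 mm above the worktop; z up, axes parallel to the tray's.
- tray_rack: The rack in use: aluminium tray, 76 x 274 x 16 mm, fixed, holding the four dark inserts. Origin: centre of its underside, on the worktop; y along the row, to the left seen from the robot (within 8 degrees), x away from the robot, z up. Inserts at y = +99, +33, -33, -99 mm in varying order, tops 29 mm above the worktop. Fingers find room before and behind a seasoning (x), not between neighbours (y).
- wire_rack: The clean rack: dark wood board, 84 x 286 mm, fixed, with black wires that make four square bays, each 62 mm wide inside with a grey felt disc in the middle. Origin and axes as for the tray rack. Bay centres at y = +99, +33, -33, -99 mm (left to right), x = 0; bay floor 14 mm, wire tops 34 mm above the worktop. Empty at the start; 130 to 160 mm nearer or farther (x) than the tray rack.
- mug: Bystander: cream mug with a handle, 92 x 127 mm and 95 mm tall, on the worktop behind the racks; origin at the centre of its underside.
- timer: Bystander: cream wind-up kitchen timer, 58 mm across and 42 mm tall, on the worktop behind the racks; origin at the centre of its underside.
Mind the look-alikes: they are no part of the job. What is shaped like the part that bears shaker_centre but red or yellow is not meant.

How it is judged:
At the end, for the whole second after the job is handed in: Each seasoning stands in the wire rack's bay that has the same number from the left as its insert in the tray: within 14 mm of the bay's centre along and across the rack, on the bay's floor (height within 6 mm), upright within 0.12 rad, at rest and released (((y of shaker_insert in the frame of tray_rack between 0.079 and 0.119 m and y of shaker_centre in the frame of wire_rack between 0.085 and 0.113 m) or (y of shaker_insert in the frame of tray_rack between 0.013 and 0.053 m and y of shaker_centre in the frame of wire_rack between 0.019 and 0.047 m) or (y of shaker_insert in the frame of tray_rack between -0.053 and -0.013 m and y of shaker_centre in the frame of wire_rack between -0.047 and -0.019 m) or (y of shaker_insert in the frame of tray_rack between -0.119 and -0.079 m and y of shaker_centre in the frame of wire_rack between -0.113 and -0.085 m)) and x of shaker_centre in the frame of wire_rack between -0.014 and 0.014 m and z of shaker_centre in the frame of wire_rack between 0.053 and 0.065 m and angle between each of shaker_centre, black_drum_centre, white_drum_centre, jar_centre's own z axis and vertical below 0.12 rad and linear speed of each of shaker, black_drum, white_drum, jar below 0.02 m/s and ((y of black_drum_insert in the frame of tray_rack between 0.079 and 0.119 m and y of black_drum_centre in the frame of wire_rack between 0.085 and 0.113 m) or (y of black_drum_insert in the frame of tray_rack between 0.013 and 0.053 m and y of black_drum_centre in the frame of wire_rack between 0.019 and 0.047 m) or (y of black_drum_insert in the frame of tray_rack between -0.053 and -0.013 m and y of black_drum_centre in the frame of wire_rack between -0.047 and -0.019 m) or (y of black_drum_insert in the frame of tray_rack between -0.119 and -0.079 m and y of black_drum_centre in the frame of wire_rack between -0.113 and -0.085 m)) and x of black_drum_centre in the frame of wire_rack between -0.014 and 0.014 m and z of black_drum_centre in the frame of wire_rack between 0.052 and 0.064 m and ((y of white_drum_insert in the frame of tray_rack between 0.079 and 0.119 m and y of white_drum_centre in the frame of wire_rack between 0.085 and 0.113 m) or (y of white_drum_insert in the frame of tray_rack between 0.013 and 0.053 m and y of white_drum_centre in the frame of wire_rack between 0.019 and 0.047 m) or (y of white_drum_insert in the frame of tray_rack between -0.053 and -0.013 m and y of white_drum_centre in the frame of wire_rack between -0.047 and -0.019 m) or (y of white_drum_insert in the frame of tray_rack between -0.119 and -0.079 m and y of white_drum_centre in the frame of wire_rack between -0.113 and -0.085 m)) and x of white_drum_centre in the frame of wire_rack between -0.014 and 0.014 m and z of white_drum_centre in the frame of wire_rack between 0.055 and 0.067 m and ((y of jar_insert in the frame of tray_rack between 0.079 and 0.119 m and y of jar_centre in the frame of wire_rack between 0.085 and 0.113 m) or (y of jar_insert in the frame of tray_rack between 0.013 and 0.053 m and y of jar_centre in the frame of wire_rack between 0.019 and 0.047 m) or (y of jar_insert in the frame of tray_rack between -0.053 and -0.013 m and y of jar_centre in the frame of wire_rack between -0.047 and -0.019 m) or (y of jar_insert in the frame of tray_rack between -0.119 and -0.079 m and y of jar_centre in the frame of wire_rack between -0.113 and -0.085 m)) and x of jar_centre in the frame of wire_rack between -0.014 and 0.014 m and z of jar_centre in the frame of wire_rack between 0.056 and 0.068 m); the robot touches nothing.
It fails at once if a seasoning is tipped over (more than 0.7 rad from upright) (angle between any of shaker_centre, black_drum_centre, white_drum_centre, jar_centre's own z axis and vertical above 0.7 rad).
It fails at once if the mug or the timer is shifted by more than 25 mm or tipped (distance of any of mug, timer from where it was at the start of the episode above 0.025 m or angle between any of mug, timer's own z axis and vertical above 0.5 rad).
It also fails if it takes over 96 s, if anything falls off the work surface, if the arm or the gripper's body presses on something with over 40 N, if the wrist force passes 120 N, or if a joint passes its speed limit or range.

## Working session

There is one attempt and no reset: what is moved stays moved. The work goes in short steps, Python scripts to look and compute and a tool call to move; the robot and the scene stay as the last step left them, time stands still between calls to the robot, and variables do not carry over. Pictures are saved under pics/ and viewed, and the job is handed in when it is done.

Besides the shell and the picture viewer there is one more tool, called after ">>>" in YAML: its name, and indented under it one key for each argument. send_rows: Moves the arm, as the interface text tells. Its arguments: {"type":"object","properties":{"grip":{"type":"array","items":{"type":"number"}},"dp":{"type":"array","items":{"type":"array","items":{"type":"number"}}},"turn":{"type":"array","items":{"type":"number"}},"squeeze":{"type":"number"}},"required":["grip","dp","turn"]}

```bash
mkdir -p pics; ls
python3 - <<'E'
from bench import robot
import cv2,numpy as np
s=robot.state()
for k,v in s.items(): print(k,np.round(v,3).tolist())
for n in ("scene","top"):
    p=robot.camera(n)
    cv2.imwrite(f"pics/{n}0.png",cv2.cvtColor(p["image"],cv2.COLOR_RGB2BGR))
    print(n,p["vfov"],p["cx"],p["cy"],np.round(p["R"],3).tolist(),np.round(p["t"],3))
E
```

```text
pics
time_s 0.0
joints [-1.182, 0.092, 1.232, 0.0, 1.82, -0.057]
dq [-0.001, 0.001, 0.001, -0.002, -0.0, 0.0]
tau [-0.0, -44.645, -40.644, 0.07, 0.029, -0.0]
tcp_pos [0.259, -0.541, 0.223]
eef_rot [[-0.001, 0.902, 0.431], [0.002, 0.431, -0.902], [-1.0, 0.0, -0.002]]
force [-0.364, 0.073, -0.31]
ft_torque [-0.049, 0.001, 0.02]
gripper_width 0.088
scene 43.258540038067196 256.4988476918471 185.8726852234266 [[-0.572, -0.82, 0.017], [-0.579, 0.389, -0.716], [0.58, -0.42, -0.698]] [0.362 0.406 0.915]
top 45.594980215710166 261.09367365673637 194.35257103835426 [[-0.015, -1.0, 0.005], [-0.991, 0.014, -0.134], [0.134, -0.007, -0.991]] [0.015 0.581 1.103]
```

View pics/scene0.png

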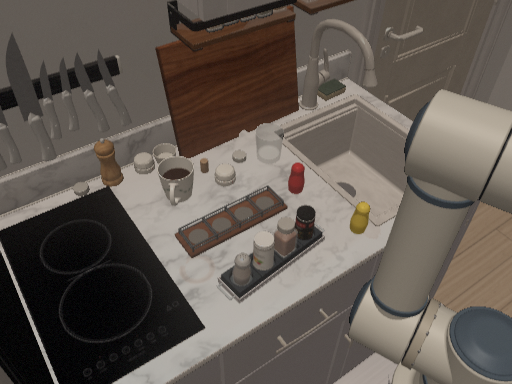

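View pics/top0.png

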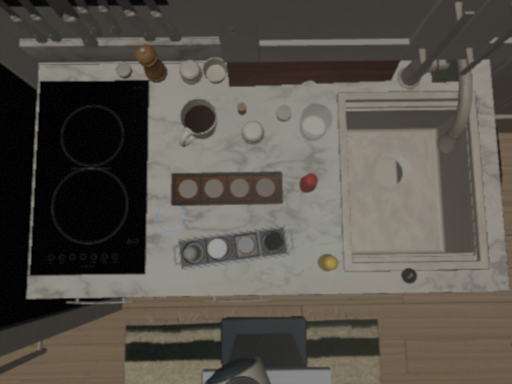

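The top picture shows the tray rack at about row 247, cols 180-288. From left to right it holds the grey-topped shaker (252,192), white drum (248,217), jar (244,246) and black drum (241,273). The wire rack is behind it at row 188. The red (182,309) and yellow (262,329) shakers are look-alikes, and they stand outside the tray. The mug is at (118,199) and the timer at about (131,252).

```bash
cat > h.py <<'E'
from bench import robot
import cv2,numpy as np
def f_of(p): return 192/np.tan(np.radians(p["vfov"])/2)
def ray(p,rc):
    f=f_of(p); d=np.array([(rc[1]-p["cx"])/f,(rc[0]-p["cy"])/f,1.])
    R=np.array(p["R"]); return -R.T@np.array(p["t"]), R.T@d
def at_z(p,rc,z):
    c,d=ray(p,rc); return c+d*(z-c[2])/d[2]
def cloud(p):
    f=f_of(p); r,c=np.mgrid[:384,:512]; z=p["range_z"].astype(float)
    X=np.stack([(c-p["cx"])/f*z,(r-p["cy"])/f*z,z],-1)
    W=(X-np.array(p["t"]))@np.array(p["R"]); W[z<=0]=np.nan; return W
def pxl(p,X):
    q=np.array(p["R"])@X+p["t"]; f=f_of(p); return [f*q[1]/q[2]+p["cy"],f*q[0]/q[2]+p["cx"]]
def save(p,n,crop=None,s=1):
    im=cv2.cvtColor(p["image"],cv2.COLOR_RGB2BGR)
    if crop: im=im[crop[0]:crop[1],crop[2]:crop[3]]
    cv2.imwrite(f"pics/{n}.png",cv2.resize(im,None,fx=s,fy=s,interpolation=cv2.INTER_CUBIC))
E
python3 - <<'E'
from h import *
H=dict(shaker_centre=.056,black_drum_centre=.055,white_drum_centre=.058,jar_centre=.059,shaker_insert=.003,black_drum_insert=.003,white_drum_insert=.003,jar_insert=.003,tray_rack=0,wire_rack=0,mug=0,timer=0)
for n in ("top","scene"):
    p=robot.camera(n); W=cloud(p)
    save(p,n+"1",(80,290,140,360) if n=="top" else (120,310,130,390),3 )
    for k,z in H.items():
        for d in robot.landmark_of(k,p)[:2]:
            if d["confidence"]>.3: print(n,k,round(d["confidence"],2),np.round(d["centre"],1),np.round(at_z(p,d["centre"],z),3))
    if n=="top":
        m=(W[...,2]>.07)&(W[...,2]<.14)&(W[...,0]>.3)&(W[...,0]<.8)
        nn,l,st,c=cv2.connectedComponentsWithStats(m.astype(np.uint8))
        for i in range(1,nn):
            if st[i,4]>30:
                q=W[l==i]; print("comp",np.round(c[i]),st[i,4],np.round(np.nanmin(q,0),3),np.round(np.nanmax(q,0),3))
E
```

```text
top shaker_centre 0.71 [253.8 195.2] [0.436 0.169 0.056]
top shaker_centre 0.61 [181.  309.4] [ 0.61  -0.113  0.056]
top black_drum_centre 0.64 [239.2 276.2] [ 0.468 -0.028  0.055]
top black_drum_centre 0.43 [188.  230.2] [0.596 0.083 0.055]
top white_drum_centre 0.83 [245.8 219. ] [0.454 0.111 0.058]
top jar_centre 0.57 [244.4 250.1] [0.457 0.036 0.059]
top shaker_insert 0.73 [252.4 195.7] [0.44  0.175 0.003]
top black_drum_insert 0.64 [245.6 272.4] [ 0.454 -0.02   0.003]
top white_drum_insert 0.78 [249.2 218.4] [0.447 0.117 0.003]
top white_drum_insert 0.72 [133.2 198.6] [0.75  0.168 0.003]
top jar_insert 0.77 [246.5 246.9] [0.453 0.045 0.003]
top jar_insert 0.73 [247.1 247.9] [0.451 0.042 0.003]
top tray_rack 0.98 [248.2 233.5] [0.449 0.079 0.   ]
top tray_rack 0.4 [245.6 220.6] [0.456 0.112 0.   ]
top wire_rack 0.76 [187.3 226.4] [0.606 0.096 0.   ]
top mug 0.7 [133.4 200.6] [0.751 0.164 0.   ]
top timer 0.73 [133.9 250.6] [0.747 0.032 0.   ]
comp [  8. 199.] 2944 [0.3  0.6  0.07] [0.8   0.607 0.14 ]
comp [318. 117.] 244 [ 0.719 -0.171  0.07 ] [ 0.8   -0.092  0.096]
comp [194. 12
[... 473 characters left out ...]
  0.171 0.056]
scene shaker_centre 0.85 [214.9 357.4] [ 0.412 -0.144  0.056]
scene black_drum_centre 0.84 [222.4 301.4] [ 0.47  -0.016  0.055]
scene white_drum_centre 0.64 [251.1 262.3] [0.451 0.113 0.058]
scene jar_centre 0.82 [234.6 286. ] [0.458 0.04  0.059]
scene shaker_insert 0.83 [284.8 240.6] [0.435 0.182 0.003]
scene black_drum_insert 0.52 [239.3 300.2] [ 0.463 -0.012  0.003]
scene jar_insert 0.5 [222.9 231.2] [0.602 0.099 0.003]
scene tray_rack 0.88 [256.3 271.1] [0.462 0.077 0.   ]
scene wire_rack 0.76 [226.1 232.4] [0.594 0.101 0.   ]
scene mug 0.84 [201.8 178.1] [0.744 0.174 0.   ]
scene mug 0.65 [259.3 273.7] [0.452 0.077 0.   ]
scene timer 0.75 [177.9 221.2] [0.759 0.031 0.   ]
```

View pics/top1.png

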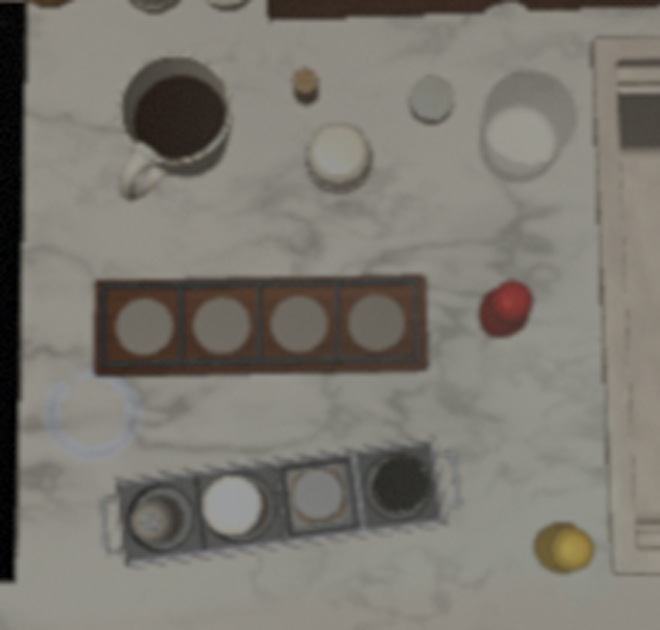

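View pics/scene1.png

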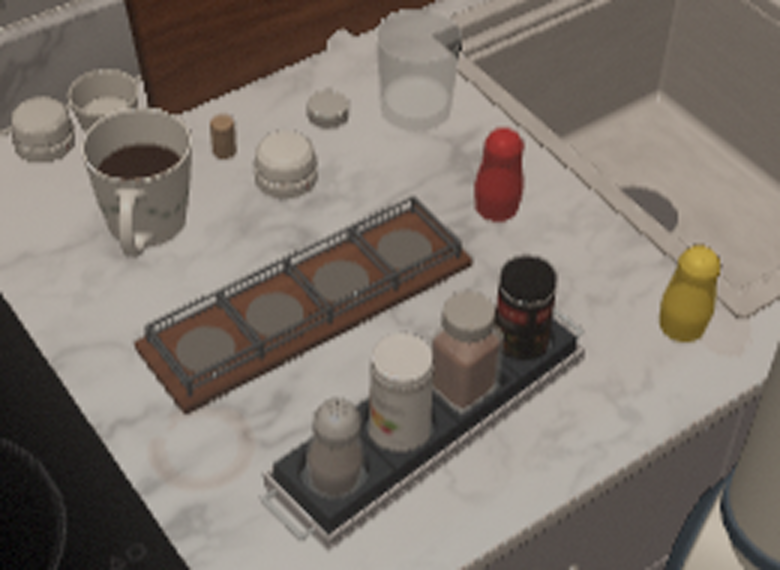

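Run:
```python
from h import *
p=robot.camera("top"); W=cloud(p)
# wood region outline
hsv=cv2.cvtColor(p["image"],cv2.COLOR_RGB2HSV)
for k in("wire_rack","tray_rack"):
    d=robot.outline_of(k,p)[0]; m=d["region"]
    c=max(cv2.findContours(m.astype(np.uint8),0,1)[0],key=cv2.contourArea)
    b=cv2.boxPoints(cv2.minAreaRect(c)); 
    P=np.array([at_z(p,(y,x),.012 if k[0]=='w' else .02) for x,y in b]); print(k,d["confidence"],m.sum()); print(P.round(3),P.mean(0).round(4))
    e=[np.linalg.norm(P[i]-P[i-1]) for i in range(4)];print(np.round(e,3))
# discs: gray low saturation within rack box
im=p["image"].astype(float)
sub=np.zeros((384,512),bool); sub[172:206,170:286]=1
m=sub&(hsv[...,1]<60)&(im.sum(2)>200)
n,l,st,c=cv2.connectedComponentsWithStats(m.astype(np.uint8))
D=[]
for i in range(1,n):
    if 100<st[i,4]<500 : D.append(at_z(p,(c[i][1],c[i][0]),.0145)); print(st[i],c[i],D[-1].round(4))
D=np.array(D)
if len(D)==4:
    print("spacing",np.diff(D[np.argsort(D[:,1])],axis=0).round(4), "centre",D.mean(0))
print("z over rack",np.nanmedian(W[185:192,186:190],(0,1)),np.nanmedian(W[...,2][215:225,190:270]))
# tops
S=[]
for r,cc in((253,191),(248,218),(245,246),(241,273)):
    w=W[r-14:r+15,cc-13:cc+14].reshape(-1,3); w=w[w[:,2]>.085]; zt=np.nanpercentile(w[:,2],90)
    q=w[w[:,2]>zt-.01]; ex=(q.min(0)+q.max(0))/2; print(len(q),zt.round(4),q.mean(0).round(4),ex.round(4),(q.max(0)-q.min(0)).round(3)); S.append(ex)
S=np.array(S); t=np.array([99,33,-33,-99])/1e3
A=np.polyfit(t,S[:,0],1),np.polyfit(t,S[:,1],1);print(A)
```

```text
wire_rack 0.68 3633
[[ 0.645  0.239  0.012]
 [ 0.647 -0.048  0.012]
 [ 0.56  -0.048  0.012]
 [ 0.559  0.237  0.012]] [0.6028 0.0952 0.012 ]
[0.086 0.287 0.086 0.284]
tray_rack 0.82 363
[[0.419 0.135 0.02 ]
 [0.422 0.044 0.02 ]
 [0.409 0.044 0.02 ]
 [0.407 0.134 0.02 ]] [0.4143 0.0893 0.02  ]
[0.013 0.09  0.013 0.09 ]
[204 179  19  19 277] [213.38267148 188.06498195] [0.6023 0.1286 0.0145]
[230 179  19  18 275] [239.08727273 187.61090909] [0.6026 0.0629 0.0145]
[256 178  19  19 281] [264.97864769 187.19928826] [ 0.6027 -0.0034  0.0145]
[179 180  19  18 276] [187.68478261 188.56521739] [0.602  0.1943 0.0145]
spacing [[-0.0001  0.0663  0.    ]
 [-0.0002  0.0658  0.    ]
 [-0.0004  0.0657  0.    ]] centre [0.60241055 0.09559969 0.0145    ]
z over rack [0.60377311 0.19495229 0.01441736] 1.3972116951655233e-05
147 0.1005 [0.4373 0.1739 0.0969] [0.4366 0.1746 0.0973] [0.03  0.031 0.013]
301 0.1064 [0.4477 0.1104 0.1037] [0.4471 0.1107 0.1033] [0.044 0.044 0.014]
229 0.1087 [0.4549 0.0445 0.1061] [0.4542 0.0443 0.1056] [0.037 0.037 0.014]
264 0.1008 [ 0.4629 -0.02    0.0982] [ 0.4627 -0.0199  0.0975] [0.042 0.04  0.011]
(array([-0.12961701,  0.4501371 ]), array([0.9850377 , 0.07741138]))
```

Both sets of measurements agree. The felt discs are 66 mm apart and 14 mm high, the seasoning tops are 65–66 mm apart, and the tray is yawed about 0.13 rad. From left to right: shaker, white drum, jar, black drum.

```bash
cat >> h.py <<'E'
def go(x,y,z,yaw=None):
    s=robot.state(); R=np.array(s["eef_rot"]); d=R.T@(np.array([x,y,z])-s["tcp_pos"])*1000
    a=np.arctan2(R[1,2],R[0,2]); print("t",round(s["time_s"],2),"tcp",np.round(s["tcp_pos"],4),"yaw",round(a,4),"w",round(s["gripper_width"],4),"F",np.round(s["force"],1))
    print("dp",np.round(d,1), "turn",None if yaw is None else round(a-yaw,3))
E
python3 - <<'E'
from h import *
go(.437,.1745,.200,.13)
E
```

```text
t 1.55 tcp [ 0.2587 -0.5414  0.2241] yaw -1.125 w 0.0878 F [ 0.3 -0.4 -0. ]
dp [  24.1  469.5 -569. ] turn -1.255
```

>>> send_rows:
  grip: [100, 100, 100, 100, 100, 100, 100, 100, 100, 100]
  dp:
    - [0, 37, -45]
    - [0, 75, -91]
    - [0, 112, -136]
    - [0, 150, -182]
    - [0, 187, -227]
    - [0, 225, -273]
    - [0, 262, -318]
    - [0, 300, -364]
    - [0, 337, -409]
    - [0, 375, -455]
  turn: [-0.125, -0.25, -0.375, -0.5, -0.625, -0.75, -0.875, -1.0, -1.125, -1.255]
  squeeze: 25

```text
time_s: 2.8
tcp_pos: [0.401, 0.0327, 0.2245]
eef_rot: [[0.002, -0.134, 0.991], [-0.0, 0.991, 0.134], [-1.0, -0.0, 0.001]]
force: [0.9, 0.8, -0.3]
gripper_width: 0.0877
```

Run:
```python
from h import *
go(.437,.1745,.200,.13)
```

```text
t 2.8 tcp [0.401  0.0327 0.2245] yaw 0.134 w 0.0877 F [ 0.9  0.8 -0.3]
dp [ 24.6 135.7  54.6] turn 0.004
```

>>> send_rows:
  grip: [100, 100, 100, 100, 100, 100]
  dp:
    - [5, 45, 18]
    - [15, 90, 36]
    - [24.5, 136.5, 54]
    - [24.5, 136.5, 54]
    - [24.5, 136.5, 54]
    - [24.5, 136.5, 54]
  turn: [0, 0, 0, 0, 0, 0]

```text
time_s: 3.55
tcp_pos: [0.4369, 0.1722, 0.2003]
eef_rot: [[0.001, -0.128, 0.992], [0.0, 0.992, 0.128], [-1.0, -0.0, 0.001]]
force: [0.0, -0.7, -0.3]
gripper_width: 0.0877
```

Run:
```python
from h import *
go(.437,.1745,.058,.13)
p=robot.camera("wrist"); save(p,"w1",s=1.5)
```

```text
t 3.55 tcp [0.4369 0.1722 0.2003] yaw 0.1285 w 0.0877 F [ 0.  -0.7 -0.3]
dp [142.3   2.2   0.2] turn -0.002
```

View pics/w1.png

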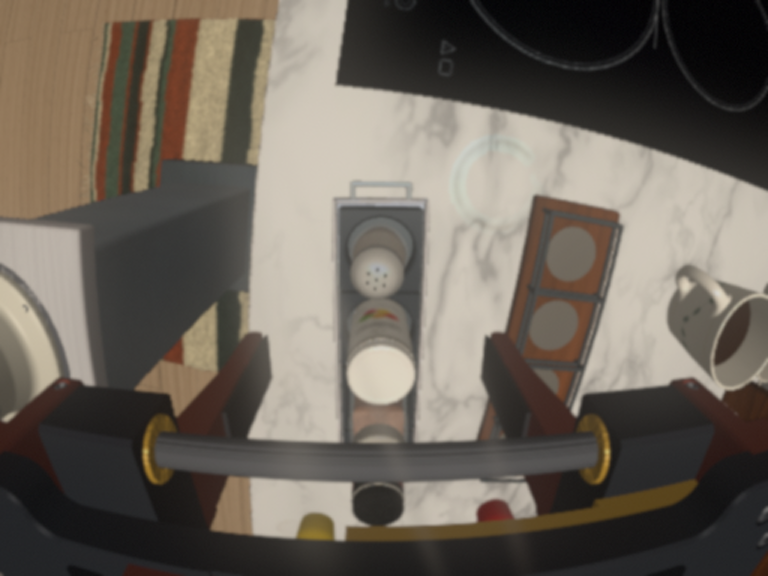

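The wrist view looks obliquely between the fingers, with the shaker's cap at about (273,377) and the white lid at (372,380). I'll check this by projecting the measured tops into this view.

Run:
```python
from h import *
p=robot.camera("wrist"); R=np.array(p["R"]);t=np.array(p["t"])
def fe(X):
    q=R@X+t; f=f_of(p); th=np.arctan2(np.hypot(q[0],q[1]),q[2]); u=q[:2]/np.hypot(q[0],q[1])*th*f; return (np.array([u[1]+p["cy"],u[0]+p["cx"]])*1.5).round(0)
for n,X in dict(sh=(.437,.1745,.101),wh=(.4472,.1107,.105),jar=(.4544,.0445,.107),bl=(.4628,-.02,.099),bay1=(.602,.194,.0145),tcp=(.437,.172,.2),axis=(.437,.1745,.06)).items(): print(n,fe(np.array(X)))
print("cam",-R.T@t)
```

```text
sh [281. 376.]
wh [378. 379.]
jar [458. 377.]
bl [511. 377.]
bay1 [253. 571.]
tcp [359. 376.]
axis [264. 376.]
cam [0.42619432 0.25337771 0.36057186]
```

>>> send_rows:
  grip: [100, 100, 100, 100, 100, 100, 100]
  dp:
    - [35, 2, 0]
    - [70, 2, 0]
    - [100, 2, 0]
    - [125, 2, 0]
    - [142, 2, 0]
    - [142, 2, 0]
    - [142, 2, 0]
  turn: [0, 0, 0, 0, 0, 0, 0]

```text
time_s: 4.53
tcp_pos: [0.4371, 0.1752, 0.0589]
eef_rot: [[0.002, -0.129, 0.992], [0.001, 0.992, 0.129], [-1.0, 0.0, 0.002]]
force: [0.6, -0.5, 0.5]
gripper_width: 0.088
```

>>> send_rows:
  grip: [40, 30, 30, 30, 30, 30, 30, 30]
  dp:
    - [0, 0, 0]
    - [0, 0, 0]
    - [0, 0, 0]
    - [0, 0, 0]
    - [0, 0, 0]
    - [0, 0, 0]
    - [0, 0, 0]
    - [0, 0, 0]
  turn: [0, 0, 0, 0, 0, 0, 0, 0]
  squeeze: 25

```text
time_s: 5.52
tcp_pos: [0.4366, 0.1752, 0.0577]
eef_rot: [[0.0, -0.13, 0.992], [0.0, 0.992, 0.13], [-1.0, 0.0, 0.0]]
force: [1.2, -0.6, 0.4]
gripper_width: 0.0366
```

Run:
```python
from h import *
go(.437,.1745,.103,.13)
p=robot.camera("scene"); save(p,"s2",(150,310,180,380),4)
```

```text
t 5.53 tcp [0.4366 0.1752 0.0577] yaw 0.13 w 0.0366 F [ 1.2 -0.6  0.4]
dp [-45.3  -0.7   0.3] turn -0.0
```

View pics/s2.png

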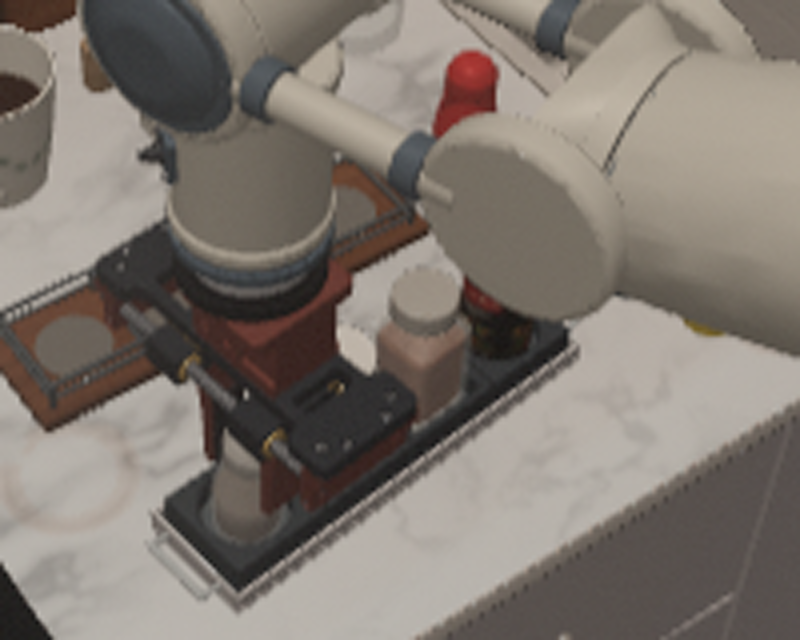

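The picture shows the fingers closed on the shaker's body at about (500,250). The opening is 36.6 mm, which fits the taper. I'll lift it slowly.

>>> send_rows:
  grip: [30, 30, 30, 30, 30, 30]
  dp:
    - [-8, 0, 0]
    - [-18, 0, 0]
    - [-32, 0, 0]
    - [-45, 0, 0]
    - [-50, 0, 0]
    - [-50, 0, 0]
  turn: [0, 0, 0, 0, 0, 0]

```text
time_s: 6.32
tcp_pos: [0.4367, 0.1753, 0.1082]
eef_rot: [[0.001, -0.13, 0.992], [0.0, 0.992, 0.13], [-1.0, 0.0, 0.001]]
force: [0.0, -0.2, -1.3]
gripper_width: 0.0367
```

Run:
```python
from h import *
go(.602,.1943,.115,.003)
p=robot.camera("wrist"); save(p,"w3",s=1.5)
p=robot.camera("scene"); save(p,"s3",(150,310,180,380),4)
```

```text
t 6.33 tcp [0.4367 0.1753 0.1082] yaw 0.13 w 0.0367 F [ 0.  -0.2 -1.3]
dp [ -6.7  -2.5 166.4] turn 0.127
```

View pics/w3.png

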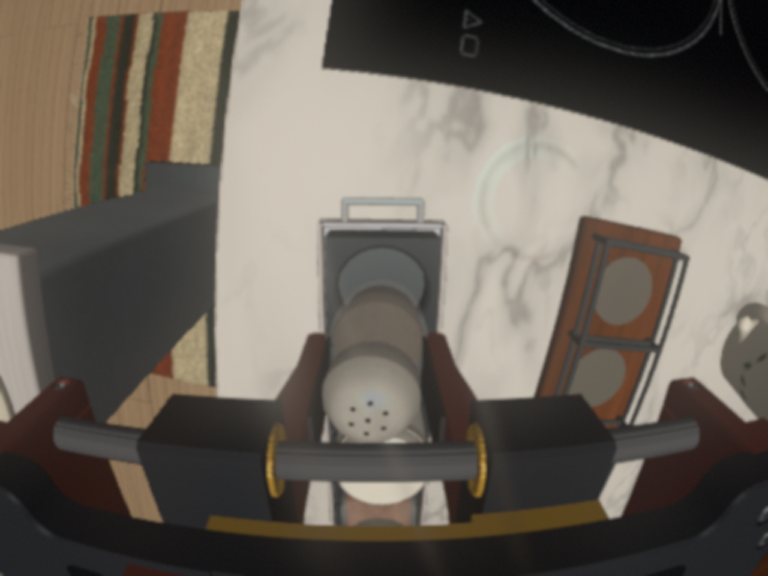

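View pics/s3.png

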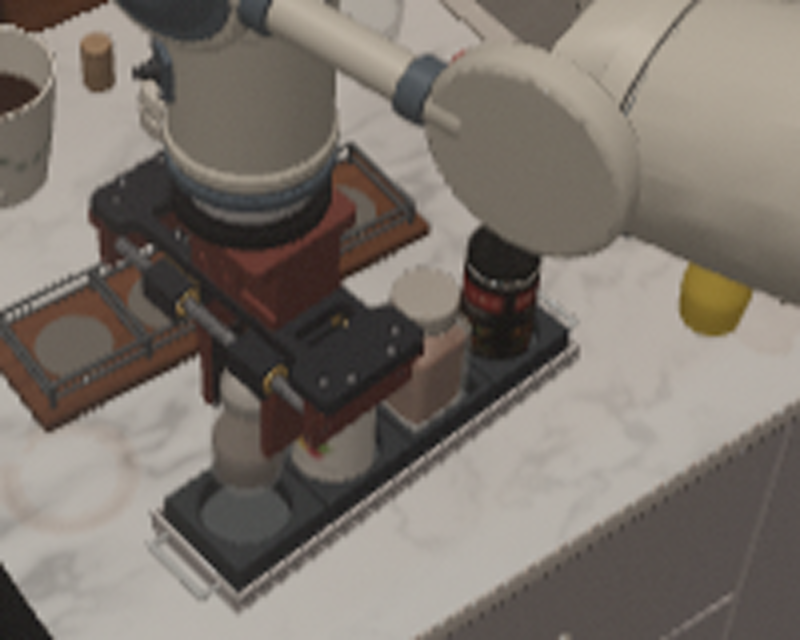

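The shaker is off its insert and upright between the pads. Next I'll carry it to bay 1.

>>> send_rows:
  grip: [30, 30, 30, 30, 30, 30, 30, 30]
  dp:
    - [-7, 0, 25]
    - [-7, -1, 55]
    - [-7, -2, 90]
    - [-7, -2.5, 125]
    - [-7, -2.5, 150]
    - [-7, -2.5, 166.5]
    - [-7, -2.5, 166.5]
    - [-7, -2.5, 166.5]
  turn: [0, 0.03, 0.06, 0.1, 0.127, 0.127, 0.127, 0.127]

```text
time_s: 7.42
tcp_pos: [0.6012, 0.1942, 0.114]
eef_rot: [[-0.001, -0.003, 1.0], [-0.0, 1.0, 0.003], [-1.0, -0.0, -0.001]]
force: [0.1, 0.4, -1.5]
gripper_width: 0.0362
```

Run:
```python
from h import *
go(.602,.1943,.062,.003)
p=robot.camera("wrist"); save(p,"w4",s=1.5)
```

```text
t 7.42 tcp [0.6012 0.1942 0.114 ] yaw 0.0031 w 0.0362 F [ 0.1  0.4 -1.5]
dp [52.   0.1  0.9] turn 0.0
```

View pics/w4.png

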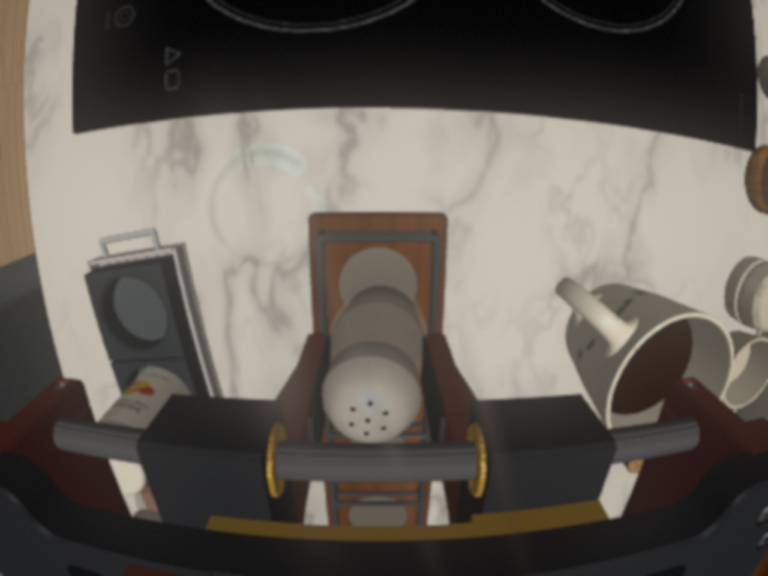

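>>> send_rows:
  grip: [30, 30, 30, 30, 30, 30, 30, 30]
  dp:
    - [15, 0, 1]
    - [30, 0, 1]
    - [40, 0, 1]
    - [45, 0, 1]
    - [48, 0, 1]
    - [50, 0, 1]
    - [51.5, 0, 1]
    - [51.5, 0, 1]
  turn: [0, 0, 0, 0, 0, 0, 0, 0]

```text
time_s: 8.48
tcp_pos: [0.603, 0.1943, 0.0633]
eef_rot: [[0.0, -0.003, 1.0], [0.0, 1.0, 0.003], [-1.0, 0.0, 0.0]]
force: [-0.1, -0.2, -0.5]
gripper_width: 0.0364
```

>>> send_rows:
  grip: [30, 30, 30, 30, 30]
  dp:
    - [0.5, 0, -0.5]
    - [1, 0, -0.5]
    - [1.5, 0, -0.5]
    - [2, 0, -0.5]
    - [2, 0, -0.5]
  turn: [0, 0, 0, 0, 0]

```text
time_s: 9.1
tcp_pos: [0.6024, 0.1943, 0.0611]
eef_rot: [[-0.0, -0.003, 1.0], [-0.0, 1.0, 0.003], [-1.0, -0.0, -0.0]]
force: [-0.2, -0.4, -1.3]
gripper_width: 0.0367
```

>>> send_rows:
  grip: [30, 30, 30, 30]
  dp:
    - [0.5, 0, 0]
    - [1, 0, 0]
    - [1.5, 0, 0]
    - [1.5, 0, 0]
  turn: [0, 0, 0, 0]

```text
time_s: 9.6
tcp_pos: [0.6025, 0.1943, 0.0607]
eef_rot: [[0.001, -0.003, 1.0], [0.0, 1.0, 0.003], [-1.0, 0.0, 0.001]]
force: [-1.8, 0.0, 5.1]
gripper_width: 0.0367
```

Contact shows at z = 0.0607, with 5 N upward. I'll release gently and rise.

>>> send_rows:
  grip: [46, 55, 70, 100, 100, 100, 100, 100, 100, 100]
  dp:
    - [-0.5, 0, 0]
    - [-0.5, 0, 0]
    - [-0.5, 0, 0]
    - [-0.5, 0, 0]
    - [-0.5, 0, 0]
    - [-20, 0, 0]
    - [-55, 0, 0]
    - [-95, 0, 0]
    - [-125, 0, 0]
    - [-125, 0, 0]
  turn: [0, 0, 0, 0, 0, 0, 0, 0, 0, 0]

```text
time_s: 10.85
tcp_pos: [0.6038, 0.1947, 0.1897]
eef_rot: [[0.008, -0.003, 1.0], [0.002, 1.0, 0.003], [-1.0, 0.002, 0.008]]
force: [0.7, 0.5, 0.4]
gripper_width: 0.0878
```

Run:
```python
from h import *
go(.4474,.1107,.190,.13)
p=robot.camera("wrist"); save(p,"w5",s=1.5)
```

```text
t 10.85 tcp [0.6038 0.1947 0.1897] yaw 0.003 w 0.0878 F [0.7 0.5 0.4]
dp [  -1.7  -83.5 -156.7] turn -0.127
```

View pics/w5.png

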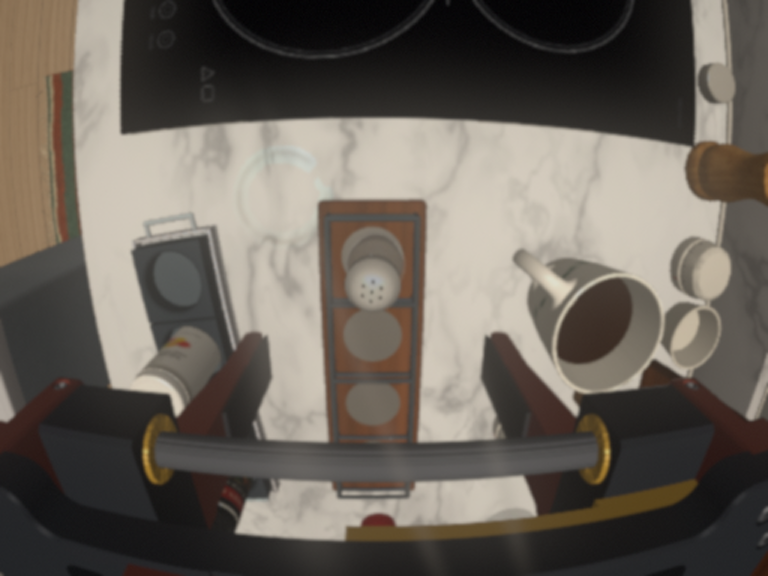

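The shaker stands upright in bay 1, on the disc around (265,373). Next is the white drum.

>>> send_rows:
  grip: [100, 100, 100, 100, 100, 100, 100, 100]
  dp:
    - [0, -20, -40]
    - [0, -42, -80]
    - [0, -65, -120]
    - [0, -83.5, -155]
    - [0, -83.5, -155]
    - [0, -83.5, -155]
    - [0, -83.5, -155]
    - [0, -83.5, -155]
  turn: [-0.03, -0.06, -0.1, -0.127, -0.127, -0.127, -0.127, -0.127]

```text
time_s: 11.9
tcp_pos: [0.4481, 0.1106, 0.1841]
eef_rot: [[-0.001, -0.13, 0.992], [-0.0, 0.992, 0.13], [-1.0, 0.0, -0.001]]
force: [0.0, 0.6, -0.0]
gripper_width: 0.0877
```

Run:
```python
from h import *
go(.4474,.1110,.063,.13)
```

```text
t 11.9 tcp [0.4481 0.1106 0.1841] yaw 0.1303 w 0.0877 F [ 0.   0.6 -0. ]
dp [121.1   0.4  -0.5] turn 0.0
```

>>> send_rows:
  grip: [100, 100, 100, 100, 100, 100]
  dp:
    - [40, 0, 0]
    - [80, 0, 0]
    - [105, 0, -0.5]
    - [121, 0, -0.5]
    - [121, 0, -0.5]
    - [121, 0, -0.5]
  turn: [0, 0, 0, 0, 0, 0]

```text
time_s: 12.65
tcp_pos: [0.4479, 0.1104, 0.0649]
eef_rot: [[0.002, -0.13, 0.992], [0.0, 0.992, 0.13], [-1.0, 0.0, 0.002]]
force: [0.6, 0.5, 0.2]
gripper_width: 0.0877
```

>>> send_rows:
  grip: [50, 40, 40, 40, 40, 40, 40]
  dp:
    - [0, 0, 0]
    - [0, 0, 0]
    - [0, 0, 0]
    - [0, 0, 0]
    - [0, 0, 0]
    - [0, 0, 0]
    - [0, 0, 0]
  turn: [0, 0, 0, 0, 0, 0, 0]

```text
time_s: 13.52
tcp_pos: [0.4472, 0.1103, 0.0637]
eef_rot: [[0.0, -0.13, 0.992], [0.0, 0.992, 0.13], [-1.0, 0.0, 0.0]]
force: [0.8, -0.9, 0.3]
gripper_width: 0.0457
```

>>> send_rows:
  grip: [40, 40, 40, 40, 40, 40]
  dp:
    - [-8, 0, 0]
    - [-18, 0, 0]
    - [-32, 0, 0]
    - [-45, 0, 0]
    - [-56, 0, 0]
    - [-56, 0, 0]
  turn: [0, 0, 0, 0, 0, 0]

```text
time_s: 14.28
tcp_pos: [0.4478, 0.1104, 0.1211]
eef_rot: [[0.002, -0.13, 0.992], [0.0, 0.992, 0.13], [-1.0, 0.0, 0.002]]
force: [-0.0, -0.5, -2.8]
gripper_width: 0.046
```

Run:
```python
from h import *
go(.6023,.1286,.119,.003)
p=robot.camera("wrist"); save(p,"w6",s=1.5)
```

```text
t 14.28 tcp [0.4478 0.1104 0.1211] yaw 0.13 w 0.046 F [-0.  -0.5 -2.8]
dp [  2.4  -2.  155.6] turn 0.127
```

View pics/w6.png

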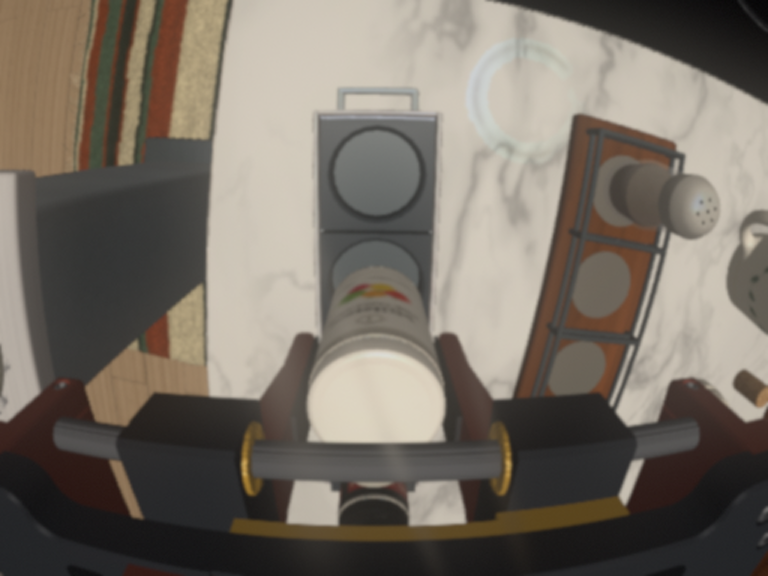

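The white drum is held upright and its insert is empty. The contact height should be TCP z ≈ 0.0667.

>>> send_rows:
  grip: [40, 40, 40, 40, 40, 40, 40, 40]
  dp:
    - [0, 0, 25]
    - [0, -1, 55]
    - [1, -2, 90]
    - [1, -2, 125]
    - [1, -2, 145]
    - [1, -2, 155.5]
    - [1, -2, 155.5]
    - [1, -2, 155.5]
  turn: [0, 0.03, 0.06, 0.1, 0.127, 0.127, 0.127, 0.127]

```text
time_s: 15.32
tcp_pos: [0.6009, 0.1284, 0.1185]
eef_rot: [[-0.001, -0.003, 1.0], [-0.0, 1.0, 0.003], [-1.0, -0.0, -0.001]]
force: [-0.1, -0.3, -3.8]
gripper_width: 0.046
```

Run:
```python
from h import *
go(.6023,.1286,.0667,.003)
```

```text
t 15.32 tcp [0.6009 0.1284 0.1185] yaw 0.0034 w 0.046 F [-0.1 -0.3 -3.8]
dp [51.8  0.2  1.4] turn 0.0
```

>>> send_rows:
  grip: [40, 40, 40, 40, 40, 40, 40, 40]
  dp:
    - [15, 0, 1]
    - [30, 0, 1]
    - [40, 0, 1]
    - [46, 0, 1]
    - [48, 0, 1]
    - [50, 0, 1]
    - [51, 0, 1]
    - [51, 0, 1]
  turn: [0, 0, 0, 0, 0, 0, 0, 0]

```text
time_s: 16.32
tcp_pos: [0.6027, 0.1284, 0.0679]
eef_rot: [[0.0, -0.003, 1.0], [0.0, 1.0, 0.003], [-1.0, 0.0, 0.0]]
force: [0.2, -0.4, -3.4]
gripper_width: 0.046
```

>>> send_rows:
  grip: [40, 40, 40]
  dp:
    - [0.5, 0, -0.5]
    - [1, 0, -0.5]
    - [1, 0, -0.5]
  turn: [0, 0, 0]

```text
time_s: 16.7
tcp_pos: [0.6021, 0.1284, 0.0668]
eef_rot: [[0.0, -0.003, 1.0], [0.0, 1.0, 0.003], [-1.0, 0.0, 0.0]]
force: [-0.1, -0.7, -2.8]
gripper_width: 0.0458
```

>>> send_rows:
  grip: [40, 40, 40, 40]
  dp:
    - [0.5, 0, 0]
    - [1, 0, 0]
    - [1, 0, 0]
    - [1, 0, 0]
  turn: [0, 0, 0, 0]

```text
time_s: 17.2
tcp_pos: [0.6022, 0.1285, 0.0667]
eef_rot: [[0.001, -0.003, 1.0], [0.0, 1.0, 0.003], [-1.0, 0.0, 0.001]]
force: [-3.8, -0.1, 5.7]
gripper_width: 0.0458
```

Contact at the expected height. Releasing.

>>> send_rows:
  grip: [56, 65, 80, 100, 100, 100, 100, 100, 100, 100]
  dp:
    - [-0.5, 0, 0]
    - [-0.5, 0, 0]
    - [-0.5, 0, 0]
    - [-0.5, 0, 0]
    - [-0.5, 0, 0]
    - [-20, 0, 0]
    - [-55, 0, 0]
    - [-90, 0, 0]
    - [-120, 0, 0]
    - [-120, 0, 0]
  turn: [0, 0, 0, 0, 0, 0, 0, 0, 0, 0]

```text
time_s: 18.45
tcp_pos: [0.6036, 0.1287, 0.1905]
eef_rot: [[0.008, -0.003, 1.0], [0.001, 1.0, 0.003], [-1.0, 0.001, 0.008]]
force: [-0.5, 0.6, -0.7]
gripper_width: 0.0878
```

Run:
```python
from h import *
go(.4545,.0448,.184,.13)
p=robot.camera("wrist"); save(p,"w7",s=1.5)
```

```text
t 18.45 tcp [0.6036 0.1287 0.1905] yaw 0.003 w 0.0878 F [-0.5  0.6 -0.7]
dp [   5.3  -83.4 -149.4] turn -0.127
```

View pics/w7.png

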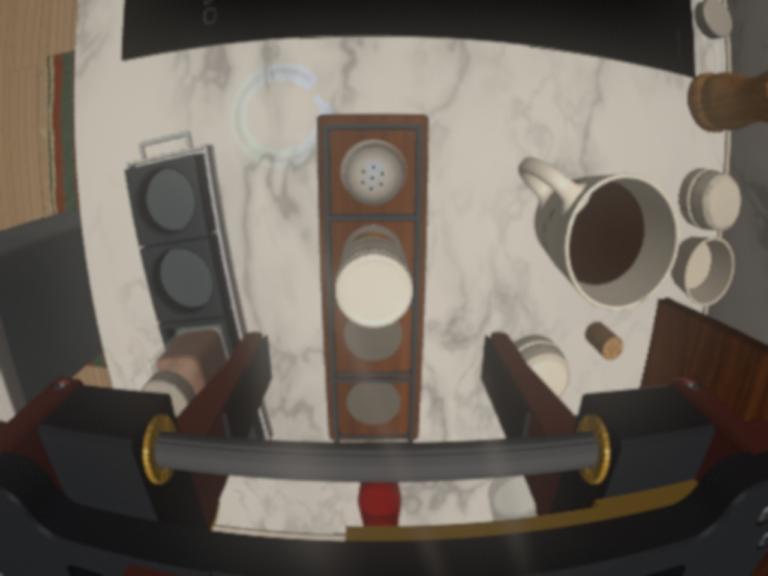

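The shaker (165,373) and the white drum (285,374) stand upright in bays 1 and 2. Next is the jar.

>>> send_rows:
  grip: [100, 100, 100, 100, 100, 100, 100, 100]
  dp:
    - [0, -20, -40]
    - [0, -42, -80]
    - [0, -65, -120]
    - [0, -83.5, -148]
    - [0, -83.5, -148]
    - [0, -83.5, -148]
    - [0, -83.5, -148]
    - [0, -83.5, -148]
  turn: [-0.03, -0.06, -0.1, -0.127, -0.127, -0.127, -0.127, -0.127]

```text
time_s: 19.5
tcp_pos: [0.4547, 0.0449, 0.1852]
eef_rot: [[-0.001, -0.13, 0.991], [0.0, 0.991, 0.13], [-1.0, 0.0, -0.001]]
force: [-0.5, 1.0, 0.5]
gripper_width: 0.0879
```

Run:
```python
from h import *
go(.4545,.0448,.063,.13)
```

```text
t 19.5 tcp [0.4547 0.0449 0.1852] yaw 0.1305 w 0.0879 F [-0.5  1.   0.5]
dp [ 1.222e+02 -1.000e-01 -1.000e-01] turn 0.001
```

>>> send_rows:
  grip: [100, 100, 100, 100, 100, 100]
  dp:
    - [40, 0, 0]
    - [80, 0, 0]
    - [105, 0, 0]
    - [122, 0, 0]
    - [122, 0, 0]
    - [122, 0, 0]
  turn: [0, 0, 0, 0, 0, 0]

```text
time_s: 20.25
tcp_pos: [0.4551, 0.0446, 0.0649]
eef_rot: [[0.002, -0.13, 0.992], [0.0, 0.992, 0.13], [-1.0, -0.0, 0.002]]
force: [-0.1, -0.5, 0.5]
gripper_width: 0.088
```

>>> send_rows:
  grip: [50, 40, 40, 40, 40, 40, 40]
  dp:
    - [0, 0, 0]
    - [0, 0, 0]
    - [0, 0, 0]
    - [0, 0, 0]
    - [0, 0, 0]
    - [0, 0, 0]
    - [0, 0, 0]
  turn: [0, 0, 0, 0, 0, 0, 0]

```text
time_s: 21.12
tcp_pos: [0.4544, 0.0445, 0.0637]
eef_rot: [[0.0, -0.13, 0.992], [0.0, 0.992, 0.13], [-1.0, 0.0, 0.0]]
force: [0.3, 0.1, 0.3]
gripper_width: 0.0447
```

>>> send_rows:
  grip: [40, 40, 40, 40, 40, 40]
  dp:
    - [-8, 0, 0]
    - [-18, 0, 0]
    - [-32, 0, 0]
    - [-45, 0, 0]
    - [-56, 0, 0]
    - [-56, 0, 0]
  turn: [0, 0, 0, 0, 0, 0]

```text
time_s: 21.88
tcp_pos: [0.455, 0.0445, 0.121]
eef_rot: [[0.002, -0.13, 0.992], [0.0, 0.992, 0.13], [-1.0, -0.0, 0.002]]
force: [0.1, 0.9, -2.5]
gripper_width: 0.0447
```

Run:
```python
from h import *
go(.6025,.0627,.119,.003)
p=robot.camera("wrist"); save(p,"w8",s=1.5)
```

```text
t 21.88 tcp [0.455  0.0445 0.121 ] yaw 0.13 w 0.0447 F [ 0.1  0.9 -2.5]
dp [  2.3  -1.1 148.6] turn 0.127
```

View pics/w8.png

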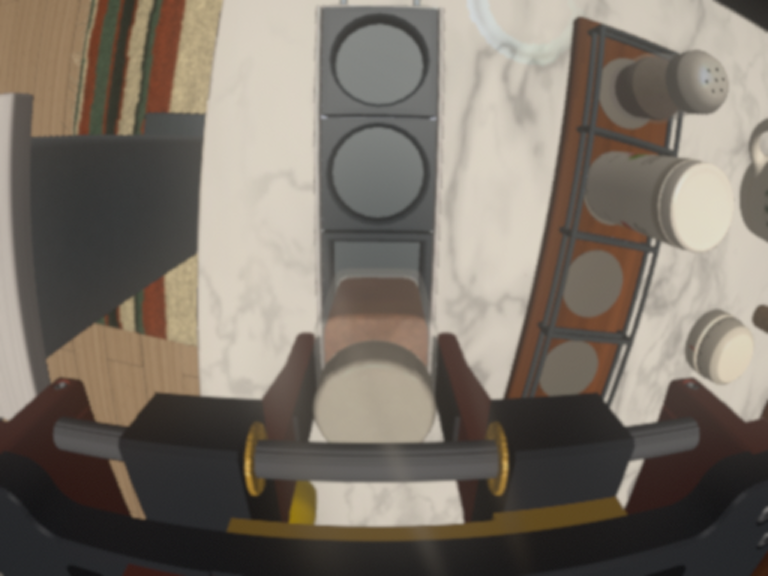

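The jar is held square and upright. On to bay 3.

>>> send_rows:
  grip: [40, 40, 40, 40, 40, 40, 40, 40]
  dp:
    - [0, 0, 25]
    - [0, -0.5, 55]
    - [1, -1, 90]
    - [1, -1, 125]
    - [1, -1, 140]
    - [1, -1, 149]
    - [1, -1, 149]
    - [1, -1, 149]
  turn: [0, 0.03, 0.06, 0.1, 0.127, 0.127, 0.127, 0.127]

```text
time_s: 22.92
tcp_pos: [0.6017, 0.0628, 0.1186]
eef_rot: [[-0.0, -0.003, 1.0], [-0.0, 1.0, 0.003], [-1.0, -0.0, -0.0]]
force: [-0.4, 0.7, -2.1]
gripper_width: 0.045
```

Run:
```python
from h import *
go(.6025,.0627,.0667,.003)
```

```text
t 22.93 tcp [0.6017 0.0628 0.1186] yaw 0.0033 w 0.045 F [-0.4  0.7 -2.1]
dp [51.9 -0.1  0.8] turn 0.0
```

>>> send_rows:
  grip: [40, 40, 40, 40, 40, 40, 40, 40]
  dp:
    - [15, 0, 0.5]
    - [30, 0, 0.5]
    - [40, 0, 0.5]
    - [46, 0, 0.5]
    - [48, 0, 0.5]
    - [50, 0, 0.5]
    - [51.5, 0, 0.5]
    - [51.5, 0, 0.5]
  turn: [0, 0, 0, 0, 0, 0, 0, 0]

```text
time_s: 23.92
tcp_pos: [0.6028, 0.0628, 0.0673]
eef_rot: [[0.0, -0.003, 1.0], [-0.0, 1.0, 0.003], [-1.0, -0.0, 0.0]]
force: [-0.5, -0.1, -2.3]
gripper_width: 0.045
```

>>> send_rows:
  grip: [40, 40, 40, 40]
  dp:
    - [0.5, 0, 0]
    - [1, 0, 0]
    - [1, 0, 0]
    - [1, 0, 0]
  turn: [0, 0, 0, 0]

```text
time_s: 24.42
tcp_pos: [0.6029, 0.0628, 0.0667]
eef_rot: [[0.001, -0.003, 1.0], [0.0, 1.0, 0.003], [-1.0, 0.0, 0.001]]
force: [-0.5, -0.1, 3.2]
gripper_width: 0.0448
```

Contact again at the expected height. Releasing.

>>> send_rows:
  grip: [56, 65, 80, 100, 100, 100, 100, 100, 100, 100]
  dp:
    - [-0.3, 0, 0]
    - [-0.3, 0, 0]
    - [-0.3, 0, 0]
    - [-0.3, 0, 0]
    - [-0.3, 0, 0]
    - [-20, 0, 0]
    - [-55, 0, 0]
    - [-90, 0, 0]
    - [-120, 0, 0]
    - [-120, 0, 0]
  turn: [0, 0, 0, 0, 0, 0, 0, 0, 0, 0]

```text
time_s: 25.68
tcp_pos: [0.6042, 0.0629, 0.191]
eef_rot: [[0.008, -0.003, 1.0], [0.0, 1.0, 0.003], [-1.0, 0.0, 0.008]]
force: [-0.0, 0.2, -0.4]
gripper_width: 0.0877
```

Run:
```python
from h import *
go(.4628,-.0200,.184,.13)
```

```text
t 25.68 tcp [0.6042 0.0629 0.191 ] yaw 0.003 w 0.0877 F [-0.   0.2 -0.4]
dp [   5.9  -82.5 -141.7] turn -0.127
```

>>> send_rows:
  grip: [100, 100, 100, 100, 100, 100, 100, 100]
  dp:
    - [0, -20, -40]
    - [0, -42, -80]
    - [0, -65, -120]
    - [0, -82.5, -140.5]
    - [0, -82.5, -140.5]
    - [0, -82.5, -140.5]
    - [0, -82.5, -140.5]
    - [0, -82.5, -140.5]
  turn: [-0.03, -0.06, -0.1, -0.127, -0.127, -0.127, -0.127, -0.127]

```text
time_s: 26.68
tcp_pos: [0.4628, -0.0196, 0.1857]
eef_rot: [[-0.001, -0.13, 0.991], [0.0, 0.991, 0.13], [-1.0, 0.0, -0.001]]
force: [-0.2, -0.1, 0.0]
gripper_width: 0.0879
```

Run:
```python
from h import *
go(.4628,-.0200,.063,.13)
p=robot.camera("wrist"); save(p,"w9",s=1.5)
```

```text
t 26.68 tcp [ 0.4628 -0.0196  0.1857] yaw 0.1307 w 0.0879 F [-0.2 -0.1  0. ]
dp [122.7  -0.4   0. ] turn 0.001
```

View pics/w9.png

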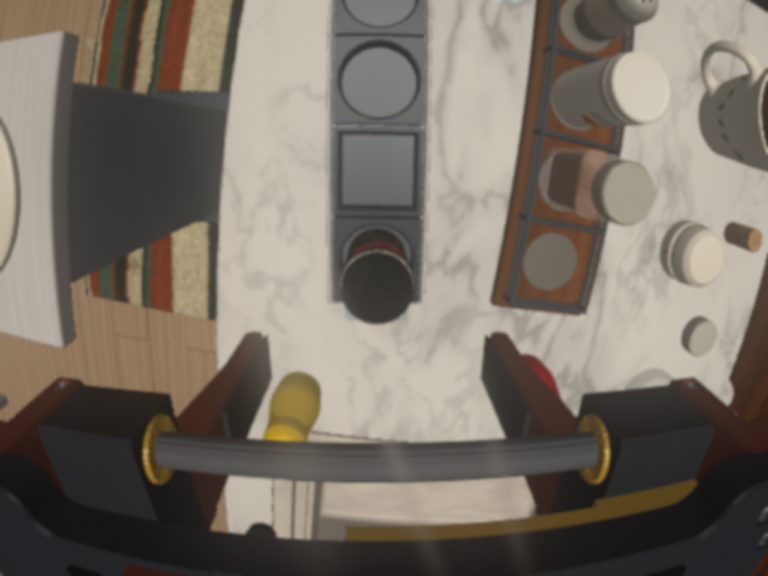

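The jar stands in bay 3 at about (190,590). The black drum is centred between the fingers at (285,377). Picking it up.

>>> send_rows:
  grip: [100, 100, 100, 100, 100, 100]
  dp:
    - [40, 0, 0]
    - [80, 0, 0]
    - [105, 0, 0]
    - [122, 0, 0]
    - [122, 0, 0]
    - [122, 0, 0]
  turn: [0, 0, 0, 0, 0, 0]

```text
time_s: 27.48
tcp_pos: [0.4632, -0.0201, 0.0654]
eef_rot: [[0.002, -0.13, 0.992], [-0.0, 0.992, 0.13], [-1.0, -0.0, 0.002]]
force: [-0.0, -0.5, 1.0]
gripper_width: 0.0878
```

>>> send_rows:
  grip: [50, 40, 40, 40, 40, 40, 40]
  dp:
    - [0, 0, 0]
    - [0, 0, 0]
    - [0, 0, 0]
    - [0, 0, 0]
    - [0, 0, 0]
    - [0, 0, 0]
    - [0, 0, 0]
  turn: [0, 0, 0, 0, 0, 0, 0]

```text
time_s: 28.35
tcp_pos: [0.4625, -0.0201, 0.0641]
eef_rot: [[-0.0, -0.13, 0.992], [-0.0, 0.992, 0.13], [-1.0, -0.0, -0.0]]
force: [0.2, -0.3, 0.4]
gripper_width: 0.0442
```

>>> send_rows:
  grip: [40, 40, 40, 40, 40, 40]
  dp:
    - [-8, 0, 0]
    - [-18, 0, 0]
    - [-32, 0, 0]
    - [-45, 0, 0]
    - [-56, 0, 0]
    - [-56, 0, 0]
  turn: [0, 0, 0, 0, 0, 0]

```text
time_s: 29.1
tcp_pos: [0.4631, -0.0201, 0.1215]
eef_rot: [[0.002, -0.13, 0.992], [-0.0, 0.992, 0.13], [-1.0, -0.001, 0.002]]
force: [0.0, 0.8, -0.3]
gripper_width: 0.0438
```

Run:
```python
from h import *
go(.6027,-.0034,.119,.003)
p=robot.camera("wrist"); save(p,"w10",s=1.5)
```

```text
t 29.1 tcp [ 0.4631 -0.0201  0.1215] yaw 0.13 w 0.0438 F [ 0.   0.8 -0.3]
dp [  2.9  -1.5 140.6] turn 0.127
```

View pics/w10.png

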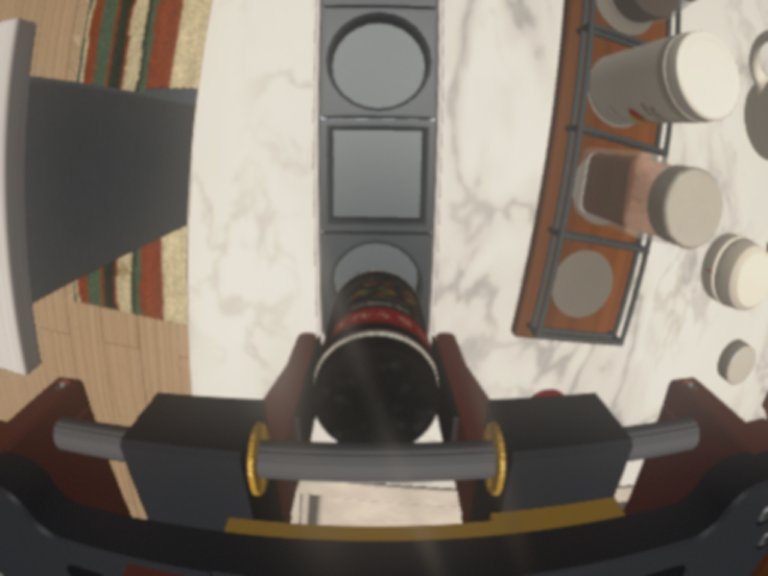

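The black drum is held upright and clear of its insert. Carrying it to bay 4.

>>> send_rows:
  grip: [40, 40, 40, 40, 40, 40, 40, 40]
  dp:
    - [0, 0, 25]
    - [0, -0.5, 55]
    - [1, -1, 90]
    - [1, -1.5, 120]
    - [1, -1.5, 135]
    - [1, -1.5, 141]
    - [1, -1.5, 141]
    - [1, -1.5, 141]
  turn: [0, 0.03, 0.06, 0.1, 0.127, 0.127, 0.127, 0.127]

```text
time_s: 30.15
tcp_pos: [0.6019, -0.0034, 0.1191]
eef_rot: [[-0.0, -0.003, 1.0], [-0.0, 1.0, 0.003], [-1.0, -0.0, -0.0]]
force: [-0.5, 0.1, -0.2]
gripper_width: 0.0442
```

Run:
```python
from h import *
go(.6027,-.0034,.0671,.003)
```

```text
t 30.15 tcp [ 0.6019 -0.0034  0.1191] yaw 0.0032 w 0.0442 F [-0.5  0.1 -0.2]
dp [52.  -0.   0.8] turn 0.0
```

>>> send_rows:
  grip: [40, 40, 40, 40, 40, 40, 40, 40]
  dp:
    - [15, 0, 0.5]
    - [30, 0, 0.5]
    - [40, 0, 0.5]
    - [46, 0, 0.5]
    - [48, 0, 0.5]
    - [50, 0, 0.5]
    - [51.5, 0, 0.5]
    - [51.5, 0, 0.5]
  turn: [0, 0, 0, 0, 0, 0, 0, 0]

```text
time_s: 31.15
tcp_pos: [0.6031, -0.0033, 0.0678]
eef_rot: [[0.0, -0.003, 1.0], [0.0, 1.0, 0.003], [-1.0, 0.0, 0.0]]
force: [0.3, 0.5, -0.3]
gripper_width: 0.044
```

>>> send_rows:
  grip: [40, 40, 40, 40]
  dp:
    - [0.5, 0, 0]
    - [1, 0, 0]
    - [1, 0, 0]
    - [1, 0, 0]
  turn: [0, 0, 0, 0]

```text
time_s: 31.65
tcp_pos: [0.6031, -0.0033, 0.0671]
eef_rot: [[0.001, -0.003, 1.0], [-0.0, 1.0, 0.003], [-1.0, -0.0, 0.001]]
force: [-0.3, -0.1, 3.9]
gripper_width: 0.044
```

Contact. I'll release, rise, and then retreat out of the cameras' view.

>>> send_rows:
  grip: [56, 65, 80, 100, 100, 100, 100, 100, 100, 100]
  dp:
    - [-0.3, 0, 0]
    - [-0.3, 0, 0]
    - [-0.3, 0, 0]
    - [-0.3, 0, 0]
    - [-0.3, 0, 0]
    - [-20, 0, 0]
    - [-55, 0, 0]
    - [-100, 0, 0]
    - [-150, 0, 0]
    - [-150, 0, 0]
  turn: [0, 0, 0, 0, 0, 0, 0, 0, 0, 0]

```text
time_s: 32.9
tcp_pos: [0.6048, -0.0034, 0.2245]
eef_rot: [[0.012, -0.003, 1.0], [-0.001, 1.0, 0.003], [-1.0, -0.001, 0.012]]
force: [-1.1, -0.9, -0.5]
gripper_width: 0.088
```

>>> send_rows:
  grip: [100, 100, 100, 100, 100, 100, 100, 100, 100, 100]
  dp:
    - [0, -40, -20]
    - [0, -90, -40]
    - [0, -140, -60]
    - [0, -190, -85]
    - [0, -240, -110]
    - [0, -290, -135]
    - [0, -340, -160]
    - [0, -380, -180]
    - [0, -380, -180]
    - [0, -380, -180]
  turn: [0, 0, 0, 0, 0, 0, 0, 0, 0, 0]

```text
time_s: 34.15
tcp_pos: [0.4242, -0.3834, 0.2166]
eef_rot: [[0.0, -0.003, 1.0], [0.001, 1.0, 0.003], [-1.0, 0.001, 0.0]]
force: [1.0, 1.0, 0.9]
gripper_width: 0.0877
```

Run:
```python
from h import *
p=robot.camera("top"); W=cloud(p); save(p,"t11",(80,290,140,360),3)
m=(W[...,2]>.085)&(W[...,2]<.14)&(W[...,0]>.55)&(W[...,0]<.65)&(W[...,1]>-.06)&(W[...,1]<.25)
n,l,st,c=cv2.connectedComponentsWithStats(m.astype(np.uint8))
for i in range(1,n):
    if st[i,4]>30:
        q=W[l==i]; zt=np.percentile(q[:,2],90); q=q[q[:,2]>zt-.01]; print(((q.min(0)+q.max(0))/2).round(4),(q.max(0)-q.min(0)).round(3),"top",zt.round(4))
for k in("mug","timer"):
    d=robot.landmark_of(k,p)[0]; print(k,at_z(p,d["centre"],0).round(3))
p=robot.camera("scene"); save(p,"s11",(120,310,130,390),3)
go(.6,0,.2)
```

```text
[0.6023 0.1289 0.1064] [0.045 0.045 0.013] top 0.1094
[ 0.6028 -0.0035  0.0998] [0.043 0.041 0.012] top 0.1033
[0.6031 0.0627 0.1083] [0.037 0.036 0.01 ] top 0.1113
[0.6022 0.1943 0.0992] [0.032 0.031 0.013] top 0.1028
mug [0.749 0.166 0.   ]
timer [0.749 0.039 0.   ]
t 34.35 tcp [ 0.4248 -0.3828  0.2169] yaw 0.0048 w 0.0882 F [-0.1 -0.4 -0.1]
dp [ 16.9 382.  177. ] turn None
```

View pics/t11.png

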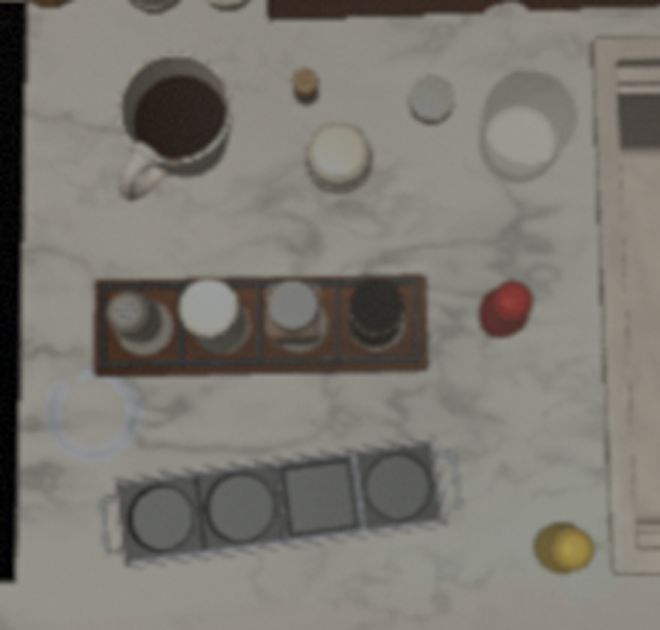

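View pics/s11.png

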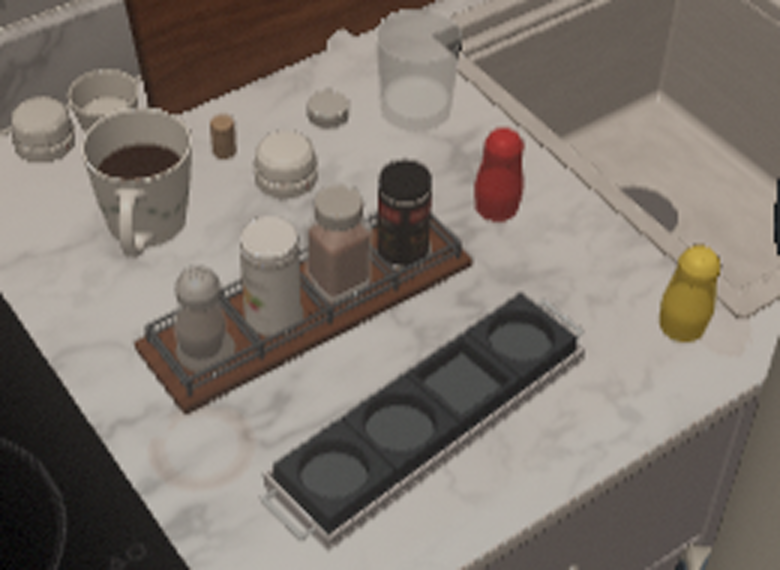

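Both pictures show the shaker, white drum, jar and black drum upright in bays 1 to 4, with the tray empty and the mug and timer where they were.

```bash
python3 -c "
from bench import robot
print(robot.finish_job())"
```

```text
the job is handed in; nothing more can be done
None
```

All four seasonings now stand in the wire rack in the same left-to-right order as before: salt shaker, white drum, jar, black drum. I handed the job in at about 34 s of the 96 s allowed, and no verdict is reported.

- **Position:** in the last top view each one's measured top centre is within about 1 mm of its bay centre.
- **Height:** the tops are within about 2 mm of what the bay floor gives.
- **Upright and released:** both pictures show all four upright, the tray's inserts empty, and the gripper open and well clear.
- **Mug and timer:** both look unmoved when I compare the pictures. The network put the mug within 2 mm of its first position and the timer about 7 mm away. I put the timer's 7 mm down to detection scatter, because its outline sits at the same pixels as before.
- **Disagreements:** in the first wrist view, the shaker and white drum tops looked 3–4 mm off in y from the top-camera measurement. I shifted only the shaker grasp, by 1 mm.

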